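Put the pieces of a building game away in their trays

TASK

A game is over and its five wooden pieces still stand in two stacks on the café table. Take the stacks down from the top, one piece at a time, never moving a piece while another stands on it and tipping none over, and set each piece in the tray of its own shape (the pawn in the small round tray, the disc in the large round one), upright, flat on the floor of the tray and inside its lip.

Things in the scene. Friction and masses are not known exactly. Their poses are not given: they have to be found in the camera images.
- hex_block: Hexagonal plain wooden block, 58 mm across flats (67 across corners), 28 mm high. At the start it stands on the table as the bottom of one of two stacks. Origin: centre of its underside, z up; its x axis is square to one pair of flats (other pairs every 60 degrees).
- square_block: Square plain wooden block, 52 x 52 mm, 28 mm high. At the start it stands on the table as the bottom of the other stack. Origin: centre of its underside, z up; x and y are square to its sides.
- disc: Round plain wooden disc, 44 mm across, 24 mm high. At the start it lies on the hexagonal or on the square block, with the pawn standing on it. Origin: centre of its underside, z up.
- house: Small wooden house with a pitched roof, 32 mm (x) by 54 mm (y), upright walls 26 mm high, ridge along y at 38 mm. At the start it stands on whichever block does not carry the disc. Origin: centre of its underside, z up.
- pawn: Turned wooden pawn, 50 mm high: foot 30 mm across and 6 mm high, straight round body 22 mm across from 9 to 41 mm, domed top. At the start it stands on the disc. Origin: centre of its underside, z up.
- hex_tray: Tray for the hexagonal block: hexagonal well 78 mm across flats; its x axis is square to one pair of sides. A shallow plywood tray fixed to the table: floor 4 mm thick, low lip 4 mm wide whose top is 8 mm above the table. Origin: centre of its underside (on the table), z up.
- square_tray: Tray for the square block: square well 72 x 72 mm, sides along x and y. A shallow plywood tray fixed to the table: floor 4 mm thick, low lip 4 mm wide whose top is 8 mm above the table. Origin: centre of its underside (on the table), z up.
- disc_tray: Tray for the disc: the larger of the two round trays, well 64 mm across. A shallow plywood tray fixed to the table: floor 4 mm thick, low lip 4 mm wide whose top is 8 mm above the table. Origin: centre of its underside (on the table), z up.
- house_tray: Tray for the house: oblong well, 52 mm (x) by 74 mm (y). A shallow plywood tray fixed to the table: floor 4 mm thick, low lip 4 mm wide whose top is 8 mm above the table. Origin: centre of its underside (on the table), z up.
- pawn_tray: Tray for the pawn: the smaller of the two round trays, well 49 mm across. A shallow plywood tray fixed to the table: floor 4 mm thick, low lip 4 mm wide whose top is 8 mm above the table. Origin: centre of its underside (on the table), z up. Around the stacks and trays stand other things that play no part: dice, cards, a coin pile, a score strip, a booklet (all under 20 mm high), and further out a mug (88 mm) and a sand timer (70 mm).
Things that resemble listed ones, but are neither listed nor needed, are in the scene too. Leave any blue or red look-alike of the hex_block alone.

How it is judged:
By the outcome, as a careful person would: the job done as asked, in the order asked, and still so for the second after the job is handed in, with the robot touching nothing.
It also fails if it takes over 120 s, if anything falls off the work surface, if the arm or the gripper's body presses on something with over 40 N, if the wrist force passes 120 N, or if a joint passes its speed limit or range.

ROBOT

A 7-joint arm with a two-finger parallel gripper is mounted at the origin on the work surface. World frame = base frame: x ahead of the robot, y to its left, z up, the work surface at z = 0. Lengths are in m, angles in rad, forces in N, time in s.
With the tool pointing down it reaches from about 0.4 to 0.85 m from the base axis. Payload 10.4 kg.
Tool frame: the origin (TCP) lies on the mounting face of the last link; the fingertips stand 173 mm ahead of it and the grasp point (between the pads) lies 155 mm ahead of it (manip.tip_extent is the distance from the TCP to the fingertips, in m); z points along the fingers, y is the line along which they close (so a half turn about z gives the same grasp; the last joint's range is limited). The gripper opens to 85 mm and grips with 20 to 120 N. Pads are 22 mm wide; open, the fingers measure 114 mm over their backs; the gripper's body (76 mm by 85 mm) begins 54 mm behind the grasp point. The pads swing forward as they close: fully open they stand 13 mm farther back than shut.
Start: joints at [1.193, 0.332, -0.065, 1.46, 0.022, 1.35, -0.088], TCP at [0.217, -0.586, 0.405] pointing down, gripper open.
Joint ranges: [-2.6, 2.6], [-0.5, 2.12], [-1.47, 1.34], [0.16, 2.42], [-1.27, 4.41], [0.06, 2.06], [-2.6, 2.6]. Speed limits (rad/s): [2.22, 2.22, 2.79, 2.79, 3.14, 3.14, 3.14].

INTERFACE

Orientations are given as a unit quaternion [x, y, z, w].
In Python, from workcell import manip gives the robot as it stands.
- The arm moves only by the tool move_arm, never from a script. Its argument "plan" is one flat list of numbers, 7 for each row, row after row: the turn, a rotation vector about the tool's x, y, z in rad, then the shift along the tool's x, y, z in m, then the finger opening in m, from 0 to 0.0854. In form: [ax, ay, az, dx, dy, dz, gripper, ax, ay, az, dx, dy, dz, gripper, ...]. A call has 1 to 12 rows; each row is the pose to reach, as a shift and turn from the pose commanded when the call began, along the tool's axes at that moment; what a row does not reach only later rows make up. A row lasts 1/8 s, in which the tool goes at most 62.5 mm and 10.7 degrees, less where a joint would pass 70% of its speed; a pose out of reach is approached as far as the arm can. A call with a gripper value outside its range is refused whole. The fingers move at their own pace and stop on an object; "squeeze" is the grip in N (left out, the last holds). Time passes only in rows, so rows that repeat a pose let the fingers close. It gives the time, the measured TCP pose, the force, the opening and the grip force at its end, in the units of the state.
- manip.get_obs(): the state, without advancing time (a new reading comes with each control period).
- manip.camera(name): name is "scene" or "top" or "wrist"; returns a dict with "color" (480x640x3 uint8, red, green, blue), "fx", "fy", "cx", "cy" (pixels), "cam_to_world" (4x4, takes a point from camera to world coordinates); the wrist camera has in their place "mount" (4x4, takes a point from camera to tool coordinates, whose origin is the TCP and whose axes are the flange's). Camera axes: x right, y down, z forward; pixel columns grow to the right and rows downward; lengths in m; the calibration is good to about 2 mm. A picture is of the moment at which its call begins: read the wrist's pose just before it. There is no depth.
- manip.hand_in(): hands the job in; it is judged then, once.
Trained networks look in a picture, given as the dict that the camera call returned (one of the last four; its "shot" number tells which), for a name from the list of things; names that differ only in an ending like _2 or _b are one class to them, and where a whole thing is asked for, a point or a joint stands for the part that bears it (a point fixed in the world has none). Each returns a list of dicts, best first, with "conf" (0 to 1); they miss things now and then, are a little off and sometimes report something else, mostly with a low value. They report only what shows in the picture. A call takes as long as a camera call. They do not tell look-alikes from the thing itself.
- manip.look_for(picture, label): "position" ([x, y, z] in m, in the coordinates of the camera as it stood for that picture, good to about 4 mm: the middle of the surface that is visible of it).
- manip.silhouettes(picture, label): "pixels" (480x640 bool, what is visible of it).
- manip.tip_of(picture, label): "position" ([x, y, z] in m, in the coordinates of the camera as it stood for that picture, good to about 4 mm: a listed point, or the origin of a listed thing).
The state is a dict: "clock": time; "joint_pos": joint angles; "joint_velocities": joint speeds; "tau": joint torques, N m; "position": TCP position; "ee_rot": TCP orientation; "ft_force": force on the tool from outside, world axes, zero at the start; "torque": the same for the moment, N m; "grip_width": opening from 0.0 (shut) to 1.0 (fully open); "grasp_force": force on a finger pad.
Only numpy, scipy, OpenCV 4.12 (cv2) and the standard library are available. Lean on these libraries where they do the work, as an engineer would, in place of code of your own. Each camera call takes 0.05 s, during which the arm holds its last target. There are 200 camera calls.

## Working session

There is one attempt and no reset: what is moved stays moved. The work goes in short steps, Python scripts to look and compute and a tool call to move; the robot and the scene stay as the last step left them, time stands still between calls to the robot, and variables do not carry over. Pictures are saved under pics/ and viewed, at most 20 in all, crops included, and the job is handed in when it is done.

Besides the shell and the picture viewer there is one more tool, called after "Emit:" by a JSON object that holds its "method" and its "body". move_arm: Moves the arm, as the interface text tells. Its arguments: {"type":"object","properties":{"plan":{"type":"array","items":{"type":"number"}},"squeeze":{"type":"number"}},"required":["plan"]}

```bash
ls; mkdir -p pics; cat > h.py <<'E'
import numpy as np, cv2
from workcell import manip
from scipy.spatial.transform import Rotation as R
N=['hex_block','square_block','disc','house','pawn','hex_tray','square_tray','disc_tray','house_tray','pawn_tray']
def T():
    o=manip.get_obs(); M=np.eye(4); M[:3,:3]=R.from_quat(o['ee_rot']).as_matrix(); M[:3,3]=o['position']; return M
def shot(name):
    t=T(); p=manip.camera(name); p['M']=p['cam_to_world'] if 'cam_to_world' in p else t@p['mount']; return p
def save(p,f): cv2.imwrite('pics/'+f,cv2.cvtColor(p['color'],cv2.COLOR_RGB2BGR))
def w(p,x): return (p['M']@np.append(x,1))[:3]
def pix(p,X):
    c=np.linalg.inv(p['M'])@np.append(X,1); return np.array([p['fx']*c[0]/c[2]+p['cx'],p['fy']*c[1]/c[2]+p['cy']])
def ray(p,u,v,z):
    d=p['M'][:3,:3]@np.array([(u-p['cx'])/p['fx'],(v-p['cy'])/p['fy'],1]); o=p['M'][:3,3]; return o+d*(z-o[2])/d[2]
def planar(p,sil,z):
    # silhouette's contour projected to height z, mm; min area rect
    c=max(cv2.findContours(sil.astype(np.uint8),cv2.RETR_EXTERNAL,cv2.CHAIN_APPROX_NONE)[0],key=cv2.contourArea)[:,0]
    return np.array([ray(p,u,v,z)[:2]*1000 for u,v in c],np.float32)
E
cat > a.py <<'E'
from h import *
np.set_printoptions(precision=3,suppress=True)
print(manip.get_obs()); print(T())
for c in ['top','scene']:
    p=shot(c); save(p,c+'0.png'); print(c,p['fx'],p['M'])
    for n in N:
        for d in manip.tip_of(p,n)[:4]: 
            X=w(p,d['position']); print(n,round(d['conf'],2),X,pix(p,X).round())
E
python3 a.py
```

```text
pics
{'clock': 0.0, 'joint_pos': array([ 1.193,  0.333, -0.065,  1.461,  0.022,  1.35 , -0.088]), 'joint_velocities': array([-0.   , -0.001, -0.001,  0.001, -0.002, -0.   ,  0.001]), 'tau': array([ -0.   , -62.545,   0.049, -39.161,   0.016,   0.01 ,  -0.   ]), 'position': array([ 0.217, -0.586,  0.404]), 'ee_rot': array([ 0.984,  0.176, -0.   , -0.001]), 'ft_force': array([-0.529, -0.698, -0.382]), 'torque': array([ 0.04 , -0.008, -0.008]), 'grasp_force': 0.0, 'grip_width': 0.9999220733441984}
[[ 0.938  0.347 -0.001  0.217]
 [ 0.347 -0.938  0.001 -0.586]
 [-0.    -0.001 -1.     0.404]
 [ 0.     0.     0.     1.   ]]
top 476.7738842989215 [[-0.011 -0.986  0.166  0.398]
 [-1.     0.012  0.006  0.001]
 [-0.008 -0.165 -0.986  1.033]
 [ 0.     0.     0.     1.   ]]
hex_block 0.9 [0.45  0.181 0.001] [234. 283.]
hex_block 0.79 [0.673 0.106 0.002] [269. 182.]
hex_block 0.75 [0.561 0.154 0.003] [246. 231.]
hex_block 0.68 [0.475 0.068 0.004] [286. 270.]
square_block 0.61 [ 0.472 -0.107  0.002] [367. 271.]
disc 0.64 [ 0.471 -0.109  0.031] [370. 271.]
disc 0.57 [ 0.43   0.304 -0.   ] [176. 293.
[... 574 characters left out ...]
03] [375. 219.]
hex_block 0.72 [ 0.668  0.109 -0.001] [410. 291.]
hex_block 0.69 [0.484 0.068 0.001] [336. 242.]
square_block 0.73 [ 0.475 -0.105 -0.001] [251. 266.]
disc 0.66 [ 0.473 -0.107  0.027] [248. 253.]
house 0.69 [0.479 0.067 0.025] [334. 230.]
pawn 0.88 [ 0.478 -0.113  0.051] [244. 245.]
hex_tray 0.76 [ 0.642 -0.018  0.003] [337. 304.]
square_tray 0.78 [ 0.607 -0.216 -0.005] [214. 336.]
disc_tray 0.8 [ 0.427 -0.243 -0.001] [169. 274.]
disc_tray 0.21 [ 0.474 -0.111  0.027] [246. 254.]
house_tray 0.61 [ 0.428  0.307 -0.002] [417. 200.]
house_tray 0.17 [ 0.601  0.263 -0.   ] [454. 245.]
pawn_tray 0.97 [ 0.601  0.267 -0.001] [455. 245.]
pawn_tray 0.32 [ 0.478 -0.112  0.053] [245. 244.]
```

View pics/top0.png

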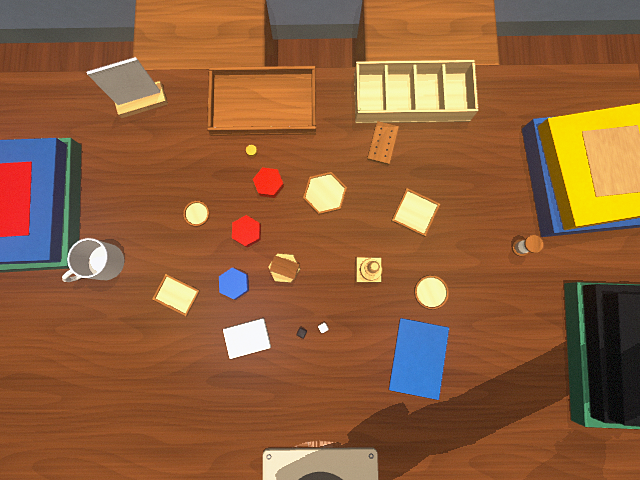

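View pics/scene0.png

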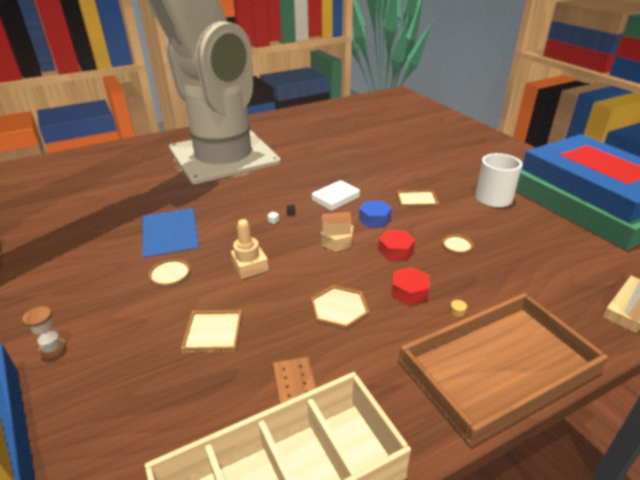

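```bash
cat > c.py <<'E'
from h import *
a=cv2.imread('pics/top0.png')[245:300,255:400]; b=cv2.imread('pics/scene0.png')[215:290,225:370]
cv2.imwrite('pics/crop0.png',np.vstack([cv2.resize(a,(725,275),interpolation=2),cv2.resize(b,(725,325),interpolation=2)]))
E
python3 c.py
```

```text
(no output)
```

View pics/crop0.png

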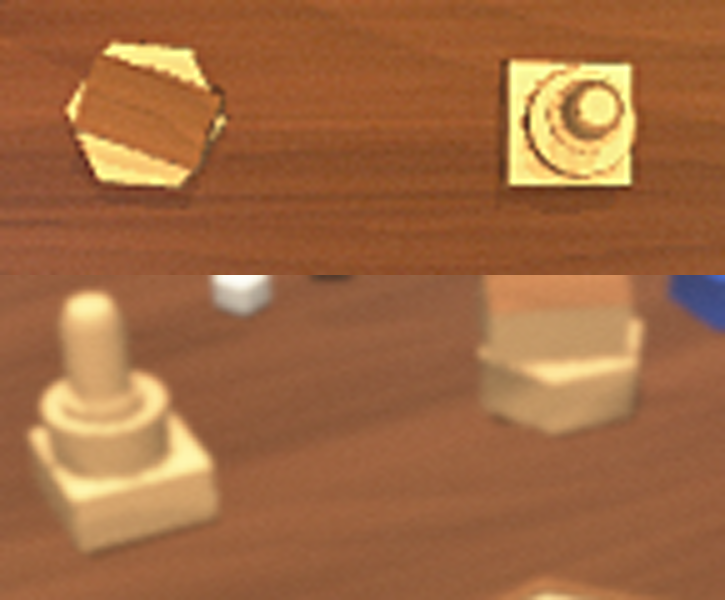

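The top view shows the square–disc–pawn stack at (370,270), and the plain hex with the brown-roofed house at (285,267). The look-alikes are a blue hex at (233,283) and red hexes at (268,181) and (246,231). The hex_block I want is the plain wooden one under the house, and the crop confirms this. The five trays are clearly visible. Next I measure the yaws.

```bash
cat >> h.py <<'E'
def fit(p,n,zt,near):
    """rect / centre fit of silhouette of n nearest to world xy `near`, at height zt"""
    best=None
    for d in manip.silhouettes(p,n):
        q=planar(p,d['pixels'],zt); c=q.mean(0)
        e=np.hypot(*(c-np.array(near)*1000))
        if best is None or e<best[0]: best=(e,q,d['conf'])
    if best is None or best[0]>50: return None
    q=best[1]; (cx,cy),s,a=cv2.minAreaRect(q); (ex,ey),r=cv2.minEnclosingCircle(q)
    # hexagon yaw: phase of 6th harmonic of the radius (corner dir), square: 4th
    m=cv2.moments(q); c=np.array([m['m10'],m['m01']])/m['m00']
    th=np.radians(np.arange(0,60,.5)); v=[max((q-c)@[np.cos(t),np.sin(t)])-min((q-c)@[np.cos(t),np.sin(t)])+
      sum(np.ptp((q-c)@[np.cos(t+k),np.sin(t+k)]) for k in (np.pi/3,2*np.pi/3)) for t in th]
    return dict(conf=round(best[2],2),centroid=c.round(1),rect=np.round([cx,cy,*s,a],1),hexyaw=np.degrees(th[np.argmin(v)]),circ=np.round([ex,ey,2*r],1))
E
cat > b.py <<'E'
from h import *
P=dict(hex_block=(.475,.068,.028),square_block=(.473,-.107,.028),disc=(.472,-.108,.052),house=(.48,.068,.054),pawn=(.478,-.112,.1),hex_tray=(.645,-.018,.008),square_tray=(.6,-.215,.008),disc_tray=(.427,-.241,.008),house_tray=(.43,.303,.008),pawn_tray=(.602,.267,.008))
for c in ['top']:
    p=shot(c)
    for n,x in P.items(): print(c,n,fit(p,n,x[2],x[:2]))
p=shot('wrist'); print(p['mount'],p['fx'])
E
python3 b.py
```

```text
top hex_block {'conf': 0.83, 'centroid': array([457.2,  76. ]), 'rect': array([455.9,  76. ,  45.4,  15.8,  71. ]), 'hexyaw': np.float64(41.0), 'circ': array([459.7,  74.7,  45.4])}
top square_block None
top disc {'conf': 0.69, 'centroid': array([ 465.9, -104.3]), 'rect': array([ 470. , -107.3,   43.1,   39.5,   43.7]), 'hexyaw': np.float64(14.0), 'circ': array([ 471.1, -108.5,   44.7])}
top house {'conf': 0.97, 'centroid': array([478.5,  68.5]), 'rect': array([478.7,  68.8,  58.6,  34.5,  70. ]), 'hexyaw': np.float64(40.0), 'circ': array([477.5,  68.8,  62.9])}
top pawn {'conf': 0.44, 'centroid': array([ 471.9, -107.1]), 'rect': array([ 471.7, -107.6,   25.4,   25.5,   88.3]), 'hexyaw': np.float64(28.500000000000004), 'circ': array([ 471.9, -107.4,   28.1])}
top hex_tray {'conf': 0.56, 'centroid': array([645.2, -17. ]), 'rect': array([645.4, -18.1,  96.5,  85.6,  43.8]), 'hexyaw': np.float64(13.5), 'circ': array([645.5, -18.2,  96.8])}
top square_tray {'conf': 0.8, 'centroid': array([ 599.3, -215.9]), 'rect': array([ 599.2, -215.8,   81.6,   83.6,   63.4]), 'hexyaw': np.float64(32.0
[... 186 characters left out ...]
4(27.0), 'circ': array([ 425.5, -240.1,   72.9])}
top house_tray {'conf': 0.92, 'centroid': array([426.1, 303.7]), 'rect': array([426.4, 303.3,  82.6,  60.6,  63.7]), 'hexyaw': np.float64(33.5), 'circ': array([426. , 303.6,  97. ])}
top pawn_tray {'conf': 0.73, 'centroid': array([602.3, 264.9]), 'rect': array([601.5, 264.5,  57.8,  53.8,  45.2]), 'hexyaw': np.float64(5.0), 'circ': array([602.4, 264.4,  59. ])}
[[-1.20322553e-03 -9.60147517e-01 -2.79491141e-01  7.05606280e-02]
 [ 9.99998376e-01 -7.80223107e-04 -1.62471802e-03 -7.32863930e-04]
 [ 1.34190352e-03 -2.79492642e-01  9.60146896e-01  3.19962827e-02]
 [ 0.00000000e+00  0.00000000e+00  0.00000000e+00  1.00000000e+00]] 389.4562371765148
```

Emit:
{"method": "move_arm", "body": {"plan": [0,0,-1.217,0.405,-0.361,0.045,0.085,0,0,-1.217,0.405,-0.361,0.045,0.085,0,0,-1.217,0.405,-0.361,0.045,0.085,0,0,-1.217,0.405,-0.361,0.045,0.085,0,0,-1.217,0.405,-0.361,0.045,0.085,0,0,-1.217,0.405,-0.361,0.045,0.085,0,0,-1.217,0.405,-0.361,0.045,0.085,0,0,-1.217,0.405,-0.361,0.045,0.085,0,0,-1.217,0.405,-0.361,0.045,0.085,0,0,-1.217,0.405,-0.361,0.045,0.085,0,0,-1.217,0.405,-0.361,0.045,0.085,0,0,-1.217,0.405,-0.361,0.045,0.085]}}

```text
clock: 3.2
position: [0.4711, -0.1081, 0.3598]
ee_rot: [0.708, 0.707, -0.0, 0.0]
ft_force: [0.7, 0.4, -0.2]
grip_width: 0.997
grasp_force: 0.0
```

```bash
cat >> h.py <<'E'
def go(x,y,z,yaw):
    """move numbers from the present pose to TCP x,y,z, tool pointing down with tool x at yaw deg (mod 180, nearest)"""
    M=T(); cur=np.degrees(np.arctan2(M[1,0],M[0,0])); yaw=cur+(yaw-cur+90)%180-90
    t=np.radians(yaw); c,s=np.cos(t),np.sin(t)
    G=np.array([[c,s,0],[s,-c,0],[0,0,-1]])
    r=R.from_matrix(M[:3,:3].T@G).as_rotvec(); d=M[:3,:3].T@(np.array([x,y,z])-M[:3,3])
    print('yaw',round(cur,1),'->',round(yaw,1),'turn',r.round(3),'shift',d.round(4),'rows>=',np.ceil(max(np.linalg.norm(d)/.0625,np.linalg.norm(r)/np.radians(10.7))))
def st():
    o=manip.get_obs(); print('t',round(o['clock'],2),'pos',o['position'].round(4),'F',o['ft_force'].round(1),'w',round(o['grip_width']*85.4,1),'gf',round(o['grasp_force'],1),'j7',round(o['joint_pos'][6],2))
E
cat > d.py <<'E'
from h import *
st(); print(T().round(3))
p=shot('wrist'); save(p,'w1.png')
for n in ['pawn','disc','square_block','house','hex_block']:
    for d in manip.tip_of(p,n)[:3]: print(n,round(d['conf'],2),w(p,d['position']).round(3))
for n,x in dict(square_block=(.473,-.107,.028),disc=(.472,-.108,.052),pawn=(.475,-.11,.1)).items(): print(n,fit(p,n,x[2],x[:2]))
E
python3 d.py
```

```text
t 3.2 pos [ 0.4711 -0.1081  0.3598] F [ 0.7  0.4 -0.2] w 85.1 gf 0.0 j7 0.09
[[ 0.001  1.    -0.     0.471]
 [ 1.    -0.001 -0.    -0.108]
 [-0.    -0.    -1.     0.36 ]
 [ 0.     0.     0.     1.   ]]
pawn 0.7 [ 0.476 -0.109  0.049]
disc 0.8 [ 0.473 -0.11   0.029]
square_block {'conf': 0.82, 'centroid': array([475.9, -92.6]), 'rect': array([ 473.6, -104.1,   54.7,   52.8,   89.9]), 'hexyaw': np.float64(29.999999999999996), 'circ': array([ 473.4, -104.7,   72.7])}
disc {'conf': 0.97, 'centroid': array([468.9, -99.6]), 'rect': array([ 471.5, -104. ,   42. ,   39.8,   11.4]), 'hexyaw': np.float64(41.5), 'circ': array([ 471.8, -106.6,   45.9])}
pawn {'conf': 0.57, 'centroid': array([ 474.3, -101.3]), 'rect': array([ 474.6, -101.7,   24.2,   32.8,   10.1]), 'hexyaw': np.float64(13.5), 'circ': array([ 474.5, -101.5,   33.3])}
```

View pics/w1.png

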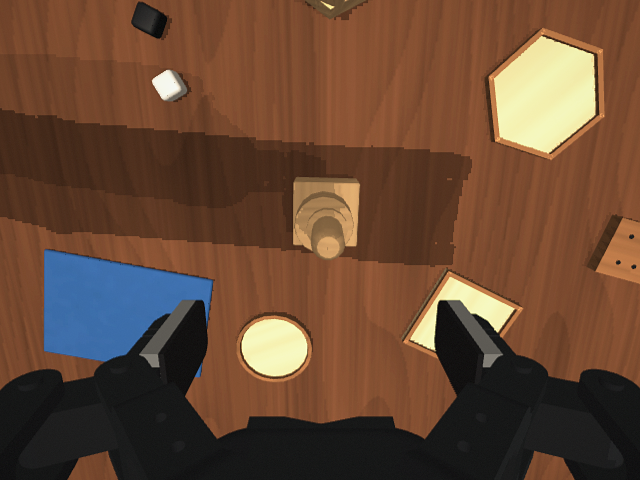

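The wrist view shows the pawn on the disc on the square block, with the dome at about (328,243) and the block at (326,212). Block yaw is about 0. The pawn is at about (0.475, -0.109). I descend and grip.

Emit:
{"method": "move_arm", "body": {"plan": [0,0,0,-0.001,0.004,0.05,0.06,0,0,0,-0.001,0.004,0.1,0.05,0,0,0,-0.001,0.004,0.121,0.045,0,0,0,-0.001,0.004,0.121,0.045,0,0,0,-0.001,0.004,0.121,0.015,0,0,0,-0.001,0.004,0.121,0.015,0,0,0,-0.001,0.004,0.121,0.015,0,0,0,-0.001,0.004,0.121,0.01,0,0,0,-0.001,0.004,0.121,0.01], "squeeze": 35}}

```text
clock: 4.78
position: [0.4761, -0.1079, 0.24]
ee_rot: [0.707, 0.707, 0.0, 0.001]
ft_force: [-0.7, 1.6, 6.6]
grip_width: 0.244
grasp_force: 34.8
```

```bash
cat > e.py <<'E'
from h import *
st(); p=shot('wrist'); save(p,'w2.png')
E
python3 e.py
```

```text
t 4.78 pos [ 0.4761 -0.1079  0.24  ] F [-0.7  1.6  6.6] w 20.8 gf 34.8 j7 -0.01
```

View pics/w2.png

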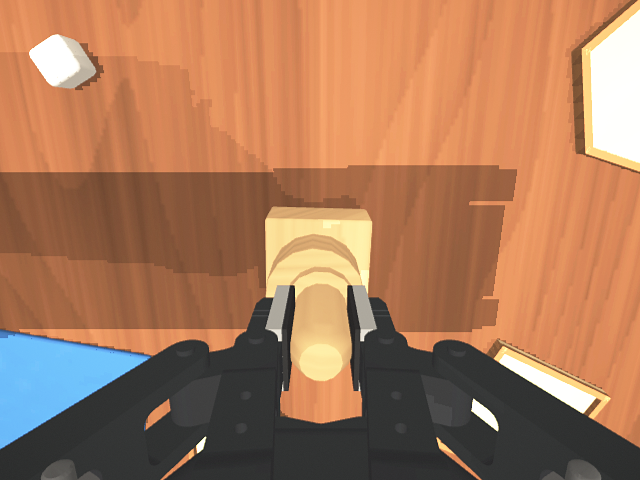

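The pads hold the pawn's body near (320,330), and it is upright. I lift it and carry it to the pawn tray.

Emit:
{"method": "move_arm", "body": {"plan": [0,0,0,0,0,-0.03,0.01,0,0,0,0,0,-0.08,0.01,0,0,0,0.03,0.01,-0.09,0.01,0,0,0,0.08,0.027,-0.09,0.01,0,0,0,0.135,0.0455,-0.09,0.01,0,0,0,0.19,0.064,-0.09,0.01,0,0,0,0.245,0.0825,-0.09,0.01,0,0,0,0.3,0.101,-0.09,0.01,0,0,0,0.345,0.1165,-0.07,0.01,0,0,0,0.373,0.126,-0.04,0.01,0,0,0,0.373,0.126,-0.01,0.01,0,0,0,0.373,0.126,-0.01,0.01]}}

```text
clock: 6.32
position: [0.6005, 0.2648, 0.2465]
ee_rot: [0.707, 0.708, -0.002, -0.001]
ft_force: [-0.5, -0.8, 0.3]
grip_width: 0.239
grasp_force: 34.5
```

```bash
cat > e.py <<'E'
from h import *
st(); p=shot('wrist'); save(p,'w3.png')
for d in manip.tip_of(p,'pawn_tray')[:2]: print(d['conf'],w(p,d['position']).round(4))
p=shot('top'); print(fit(p,'pawn_tray',.008,(.602,.265)))
go(.602,.265,.193,90)
E
python3 e.py
```

```text
t 6.33 pos [0.6005 0.2648 0.2465] F [-0.5 -0.8  0.3] w 20.4 gf 34.5 j7 -0.76
0.6 [ 0.6079  0.2626 -0.0026]
None
yaw 90.0 -> 90.0 turn [ 0.002 -0.001  0.   ] shift [0.     0.0001 0.0576] rows>= 1.0
```

View pics/w3.png

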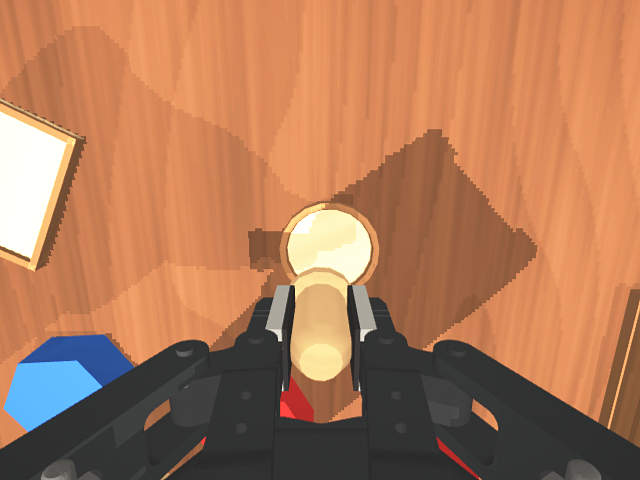

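The tray shows at (330,250), and its ring runs from 281 to 379 in columns. The pawn is slightly left, at column 320. I check the offset before lowering.

```bash
cat > e.py <<'E'
from h import *
p=shot('wrist'); print(ray(p,281,248,.008),ray(p,379,248,.008),ray(p,329,202,.008), pix(p,(.602,.265,.006)))
print(fit(p,'pawn_tray',.008,(.602,.265)))
c=shot('scene'); print(fit(c,'pawn_tray',.008,(.602,.265)))
E
python3 e.py
```

```text
[0.57897175 0.26836902 0.008     ] [0.63467259 0.26826789 0.008     ] [0.60611782 0.29487007 0.008     ] [321.51648952 252.43156603]
{'conf': 0.88, 'centroid': array([603.7, 272.1]), 'rect': array([603.4, 272.1,  49.4,  56.2,  85.9]), 'hexyaw': np.float64(26.0), 'circ': array([603.4, 268.3,  57.2])}
{'conf': 0.61, 'centroid': array([611.5, 260.7]), 'rect': array([612.2, 261. ,  55.5,  58.2,  61.5]), 'hexyaw': np.float64(31.5), 'circ': array([612. , 260. ,  62.3])}
```

Emit:
{"method": "move_arm", "body": {"plan": [0,0,0,0.001,0.0045,0.02,0.01,0,0,0,0.001,0.0045,0.045,0.01,0,0,0,0.001,0.0045,0.054,0.01,0,0,0,0.001,0.0045,0.0575,0.01,0,0,0,0.001,0.0045,0.0575,0.01]}}

```text
clock: 7.35
position: [0.6055, 0.2664, 0.192]
ee_rot: [0.707, 0.707, -0.001, 0.0]
ft_force: [-6.2, -2.6, 10.9]
grip_width: 0.239
grasp_force: 35.5
```

```bash
cat > e.py <<'E'
from h import *
st()
E
python3 e.py
```

```text
t 7.35 pos [0.6055 0.2664 0.192 ] F [-6.2 -2.6 10.9] w 20.4 gf 35.5 j7 -0.78
```

Emit:
{"method": "move_arm", "body": {"plan": [0,0,0,0,0,0,0.04,0,0,0,0,0,0,0.05,0,0,0,0,0,0,0.05,0,0,0,0,0,-0.04,0.05,0,0,0,0,0,-0.09,0.06,0,0,0,-0.05,-0.017,-0.12,0.085,0,0,0,-0.11,-0.039,-0.12,0.085,0,0,0,-0.167,-0.059,-0.12,0.085,0,0,0,-0.224,-0.079,-0.12,0.085,0,0,0,-0.282,-0.1,-0.12,0.085,0,0,0,-0.34,-0.12,-0.12,0.085,0,0,0,-0.374,-0.133,-0.12,0.085]}}

```text
clock: 8.85
position: [0.4718, -0.1109, 0.3113]
ee_rot: [0.708, 0.706, -0.0, 0.0]
ft_force: [1.4, -0.3, 0.3]
grip_width: 0.995
grasp_force: 0.0
```

```bash
cat > e.py <<'E'
from h import *
st()
s=shot('scene'); t=shot('top'); 
for q in (s,t): print('pawn',[(round(d['conf'],2),w(q,d['position']).round(3)) for d in manip.tip_of(q,'pawn')[:2]])
p=shot('wrist'); save(p,'w4.png')
for n in ['disc','square_block']:
    print(n,[(round(d['conf'],2),w(p,d['position']).round(4)) for d in manip.tip_of(p,n)[:2]])
print(fit(p,'disc',.052,(.472,-.108))); print(fit(p,'square_block',.028,(.472,-.108)))
a=cv2.resize(s['color'][190:320,190:510],None,fx=2.4,fy=2.4)
b=cv2.resize(p['color'],(384,288)); c=np.zeros((600,768,3),np.uint8); c[:312]=a; c[312:,:384]=b; c[312:,384:]=cv2.resize(t['color'][180:300,160:320],(384,288))
cv2.imwrite('pics/v4.png',c[:,:,::-1])
E
python3 e.py
```

```text
t 8.85 pos [ 0.4718 -0.1109  0.3113] F [ 1.4 -0.3  0.3] w 85.0 gf 0.0 j7 0.05
pawn [(0.56, array([0.607, 0.26 , 0.005])), (0.24, array([ 0.483,  0.07 , -0.003]))]
pawn [(0.57, array([0.608, 0.262, 0.001])), (0.28, array([ 0.473, -0.109,  0.003]))]
disc [(0.91, array([ 0.4725, -0.1094,  0.0261]))]
square_block []
{'conf': 0.89, 'centroid': array([ 472.9, -106.2]), 'rect': array([ 472.7, -105.8,   45.9,   42.3,   89.9]), 'hexyaw': np.float64(29.999999999999996), 'circ': array([ 472.2, -105.8,   46.8])}
{'conf': 0.76, 'centroid': array([476.6, -89.2]), 'rect': array([ 474. , -103.9,   54.7,   51.2,   88.3]), 'hexyaw': np.float64(58.5), 'circ': array([ 474.5, -104.2,   71.6])}
```

View pics/v4.png

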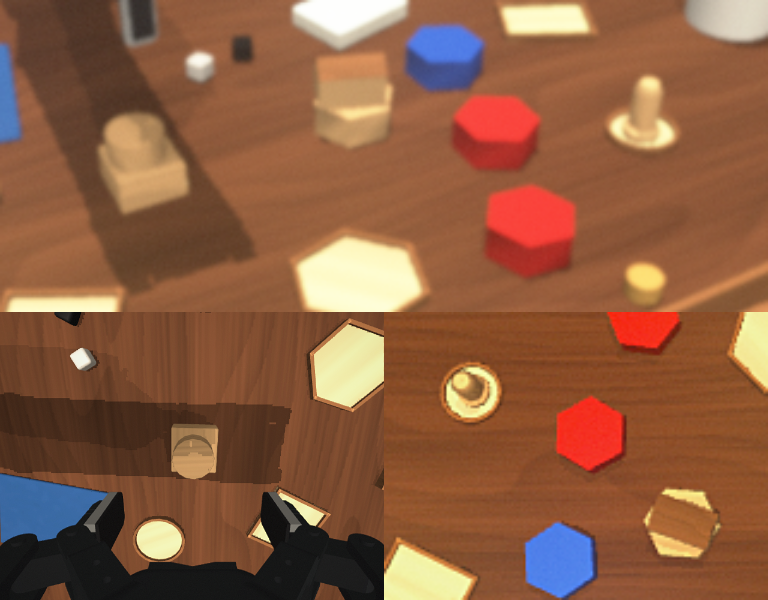

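The pawn stands upright in its tray. The disc is on the square block at about (0.4725, -0.108). I take the disc.

Emit:
{"method": "move_arm", "body": {"plan": [0,0,0,0,0,0.04,0.075,0,0,0,0,0,0.085,0.07,0,0,0,0,0,0.105,0.065,0,0,0,0,0,0.105,0.06,0,0,0,0,0,0.105,0.035,0,0,0,0,0,0.105,0.03,0,0,0,0,0,0.105,0.03,0,0,0,0,0,0.105,0.03]}}

```text
clock: 10.3
position: [0.4736, -0.1078, 0.2074]
ee_rot: [0.707, 0.707, 0.0, 0.001]
ft_force: [-1.2, 1.5, 7.1]
grip_width: 0.501
grasp_force: 36.1
```

```bash
cat > e.py <<'E'
from h import *
st(); p=shot('wrist'); save(p,'w5.png'); go(.426,-.2405,.25,90)
E
python3 e.py
```

```text
t 10.3 pos [ 0.4736 -0.1078  0.2074] F [-1.2  1.5  7.1] w 42.8 gf 36.1 j7 -0.06
yaw 90.1 -> 90.0 turn [0.002 0.001 0.001] shift [-0.1327 -0.0477 -0.0426] rows>= 3.0
```

View pics/w5.png

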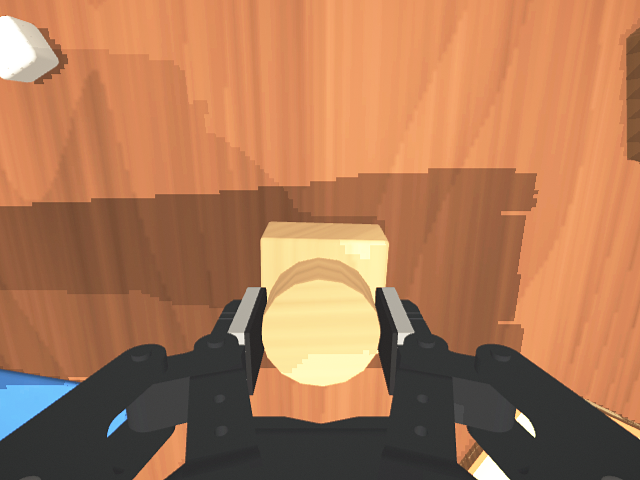

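The disc is held centred at (320,325). I lift it and hover over the disc tray.

Emit:
{"method": "move_arm", "body": {"plan": [0,0,0,0,0,-0.03,0.03,0,0,0,0,0,-0.06,0.03,0,0,0,-0.05,-0.017,-0.06,0.03,0,0,0,-0.1,-0.034,-0.055,0.03,0,0,0,-0.132,-0.0465,-0.04,0.03,0,0,0,-0.132,-0.0465,-0.03,0.03,0,0,0,-0.132,-0.0465,-0.03,0.03]}}

```text
clock: 11.22
position: [0.4266, -0.2393, 0.2359]
ee_rot: [0.707, 0.708, 0.0, -0.001]
ft_force: [0.8, 0.8, -0.5]
grip_width: 0.502
grasp_force: 35.7
```

```bash
cat > e.py <<'E'
from h import *
st(); p=shot('wrist'); save(p,'w6.png'); print(fit(p,'disc_tray',.008,(.427,-.235)))
for q in manip.silhouettes(p,'disc_tray')[:1]:
    c=planar(p,q['pixels'],.008); print('xmid',(c[:,0].max()+c[:,0].min())/2,np.ptp(c[:,0]),'ymax',c[:,1].max())
go(.427,-.2405,.183,90)
E
python3 e.py
```

```text
t 11.22 pos [ 0.4266 -0.2393  0.2359] F [ 0.8  0.8 -0.5] w 42.8 gf 35.7 j7 0.29
{'conf': 0.64, 'centroid': array([ 426.3, -227.6]), 'rect': array([ 426.3, -231.1,   54.7,   70.5,   89.4]), 'hexyaw': np.float64(29.500000000000004), 'circ': array([ 426.3, -239.2,   71.1])}
xmid 426.17603 70.446014 ymax -203.77797
yaw 90.2 -> 90.0 turn [0.001 0.    0.003] shift [-0.0015 -0.0004  0.0538] rows>= 1.0
```

Emit:
{"method": "move_arm", "body": {"plan": [0,0,0,-0.001,0,0.025,0.03,0,0,0,-0.001,0,0.047,0.03,0,0,0,-0.001,0,0.0525,0.03,0,0,0,-0.001,0,0.054,0.03,0,0,0,-0.001,0,0.054,0.03]}}

```text
clock: 12.0
position: [0.4272, -0.2404, 0.1834]
ee_rot: [0.706, 0.708, -0.0, 0.0]
ft_force: [0.5, 0.4, 2.5]
grip_width: 0.501
grasp_force: 35.9
```

```bash
python3 -c "
from h import *
st(); go(.4785,.0685,.30,70)"
```

```text
t 12.0 pos [ 0.4272 -0.2404  0.1834] F [0.5 0.4 2.5] w 42.8 gf 35.9 j7 0.23
yaw 90.1 -> 70.0 turn [0.001 0.    0.351] shift [ 0.3087  0.052  -0.1167] rows>= 6.0
```

Emit:
{"method": "move_arm", "body": {"plan": [0,0,0,0,0,0,0.052,0,0,0,0,0,0,0.06,0,0,0,0,0,0,0.06,0,0,0,0,0,-0.04,0.06,0,0,0,0,0,-0.09,0.07,0,0,0,0.05,0.017,-0.117,0.085,0,0,0,0.1,0.034,-0.117,0.085,0,0,0,0.134,0.047,-0.117,0.085,0,0,0,0.134,0.047,-0.117,0.085]}}

```text
clock: 13.12
position: [0.4742, -0.104, 0.2995]
ee_rot: [0.705, 0.709, 0.001, 0.0]
ft_force: [-0.2, -0.0, 1.0]
grip_width: 0.999
grasp_force: 0.0
```

```bash
cat > e.py <<'E'
from h import *
st()
s=shot('scene'); t=shot('top'); p=shot('wrist')
for q in (s,t): print('disc',[(round(d['conf'],2),w(q,d['position']).round(3)) for d in manip.tip_of(q,'disc')[:2]])
print('sq',[(round(d['conf'],2),w(p,d['position']).round(4)) for d in manip.tip_of(p,'square_block')[:2]])
for z in (.028,): print(fit(p,'square_block',z,(.472,-.108)))
a=cv2.resize(s['color'][190:350,130:350],(768,312))
b=cv2.resize(p['color'],(384,288)); c=np.zeros((600,768,3),np.uint8); c[:312]=a; c[312:,:384]=b; c[312:,384:]=cv2.resize(t['color'][180:310,340:480],(384,288))
cv2.imwrite('pics/v6.png',c[:,:,::-1])
E
python3 e.py
```

```text
t 13.12 pos [ 0.4742 -0.104   0.2995] F [-0.2 -0.   1. ] w 85.3 gf 0.0 j7 0.03
disc [(0.95, array([ 0.428, -0.242,  0.003]))]
disc []
sq [(0.57, array([ 0.4769, -0.1048, -0.0058]))]
None
```

View pics/v6.png

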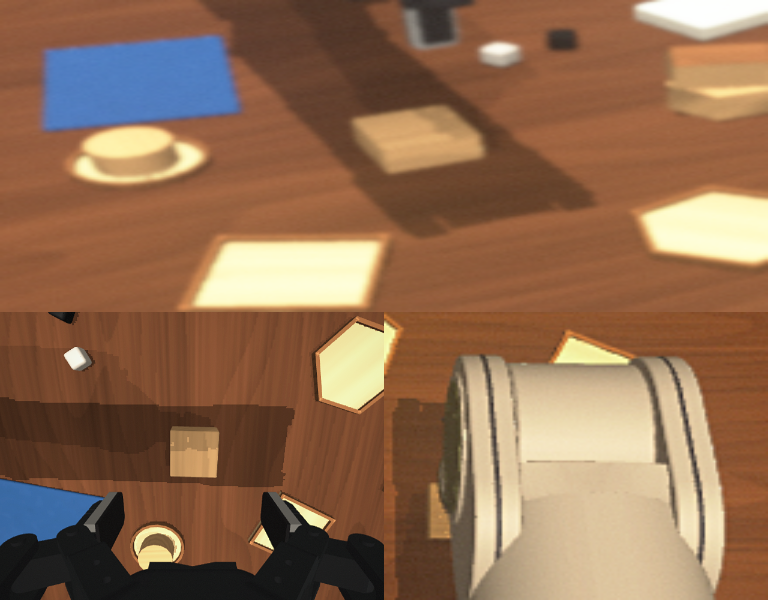

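The disc lies flat in its tray. The square block is clear, with its top face at about (322,236). I grip it.

Emit:
{"method": "move_arm", "body": {"plan": [0,0,0,-0.001,0,0.05,0.085,0,0,0,-0.001,0,0.1,0.085,0,0,0,-0.001,0,0.1195,0.085,0,0,0,-0.001,0,0.1195,0.075,0,0,0,-0.001,0,0.1195,0.045,0,0,0,-0.001,0,0.1195,0.04,0,0,0,-0.001,0,0.1195,0.04,0,0,0,-0.001,0,0.1195,0.04], "squeeze": 45}}

```text
clock: 14.48
position: [0.4744, -0.108, 0.1818]
ee_rot: [0.707, 0.707, 0.001, 0.002]
ft_force: [-0.7, 1.3, 7.1]
grip_width: 0.598
grasp_force: 46.5
```

```bash
cat > e.py <<'E'
from h import *
st(); p=shot('wrist'); save(p,'w7.png'); go(.5995,-.2158,.25,90); go(.5995,-.2158,.25,63.4)
E
python3 e.py
```

```text
t 14.47 pos [ 0.4744 -0.108   0.1818] F [-0.7  1.3  7.1] w 51.1 gf 46.5 j7 -0.1
yaw 90.0 -> 90.0 turn [0.003 0.001 0.001] shift [-0.108   0.1252 -0.0677] rows>= 3.0
yaw 90.0 -> 63.4 turn [0.003 0.001 0.465] shift [-0.108   0.1252 -0.0677] rows>= 3.0
```

View pics/w7.png

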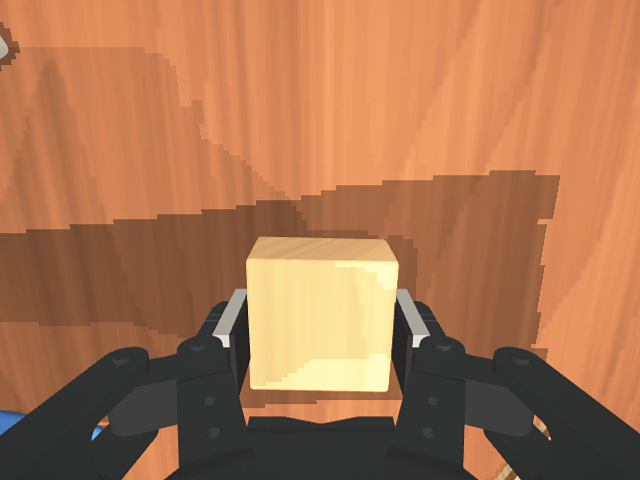

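The square block is held squarely at (322,325), with a width of 51 mm. I carry it to the square tray and turn it to match.

Emit:
{"method": "move_arm", "body": {"plan": [0,0,0,0,0,-0.03,0.04,0,0,0.1,0,0,-0.06,0.04,0,0,0.25,-0.035,0.04,-0.06,0.04,0,0,0.4,-0.075,0.085,-0.06,0.04,0,0,0.465,-0.108,0.1245,-0.055,0.04,0,0,0.465,-0.108,0.1245,-0.053,0.04,0,0,0.465,-0.108,0.1245,-0.053,0.04]}}

```text
clock: 15.4
position: [0.5981, -0.2152, 0.2334]
ee_rot: [0.851, 0.526, 0.0, -0.0]
ft_force: [0.4, 0.3, -1.0]
grip_width: 0.596
grasp_force: 47.4
```

```bash
cat > e.py <<'E'
from h import *
st(); p=shot('wrist'); save(p,'w8.png')
for d in manip.tip_of(p,'square_tray')[:2]: print(d['conf'],w(p,d['position']).round(4))
print(fit(p,'square_tray',.008,(.5995,-.21)))
go(.5995,-.2158,.1855,63.4)
for a in range(4):
    t=np.radians(63.4+45+90*a); print(pix(p,(.5995+.0565*np.cos(t),-.2158+.0565*np.sin(t),.008)).round())
E
python3 e.py
```

```text
t 15.4 pos [ 0.5981 -0.2152  0.2334] F [ 0.4  0.3 -1. ] w 50.9 gf 47.4 j7 -0.39
0.64 [ 0.4262 -0.241   0.0016]
None
yaw 63.5 -> 63.4 turn [0.001 0.    0.002] shift [-0.      0.0018  0.0482] rows>= 1.0
[246. 188.]
[253. 331.]
[397. 331.]
[406. 188.]
```

View pics/w8.png

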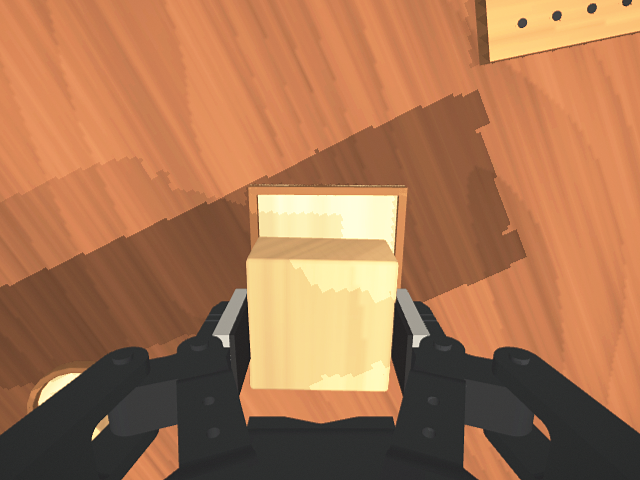

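The tray's far corners are at (249,186) and (407,186), within 3 px of the prediction. I lower the block.

Emit:
{"method": "move_arm", "body": {"plan": [0,0,0,0,0.002,0.025,0.04,0,0,0,0,0.002,0.042,0.04,0,0,0,0,0.002,0.0475,0.04,0,0,0,0,0.002,0.049,0.04,0,0,0,0,0.002,0.049,0.04]}}

```text
clock: 16.18
position: [0.5995, -0.2161, 0.1858]
ee_rot: [0.851, 0.526, -0.001, -0.0]
ft_force: [-12.1, 3.8, 19.5]
grip_width: 0.601
grasp_force: 49.7
```

```bash
python3 -c "
from h import *
st(); go(.4785,.0685,.30,70)"
```

```text
t 16.18 pos [ 0.5995 -0.2161  0.1858] F [-12.1   3.8  19.5] w 51.3 gf 49.7 j7 -0.41
yaw 63.4 -> 70.0 turn [-0.001  0.001 -0.115] shift [ 0.2003 -0.2356 -0.1141] rows>= 6.0
```

Emit:
{"method": "move_arm", "body": {"plan": [0,0,0,0,0,0,0.06,0,0,0,0,0,0,0.07,0,0,0,0,0,0,0.07,0,0,0,0,0,-0.04,0.07,0,0,0,0,0,-0.09,0.08,0,0,-0.03,0.035,-0.041,-0.114,0.085,0,0,-0.06,0.073,-0.086,-0.114,0.085,0,0,-0.09,0.111,-0.131,-0.114,0.085,0,0,-0.115,0.149,-0.175,-0.114,0.085,0,0,-0.115,0.185,-0.218,-0.114,0.085,0,0,-0.115,0.2,-0.2356,-0.114,0.085,0,0,-0.115,0.2,-0.2356,-0.114,0.085]}}

```text
clock: 17.68
position: [0.4781, 0.0694, 0.2979]
ee_rot: [0.818, 0.575, 0.0, 0.0]
ft_force: [0.3, -0.3, -0.4]
grip_width: 0.993
grasp_force: 0.0
```

```bash
cat > e.py <<'E'
from h import *
st()
s=shot('scene'); p=shot('wrist'); save(p,'w9.png')
print('sq',[(round(d['conf'],2),w(s,d['position']).round(3)) for d in manip.tip_of(s,'square_block')[:2]])
for n in ('house','hex_block'): print(n,[(round(d['conf'],2),w(p,d['position']).round(4)) for d in manip.tip_of(p,n)[:3]])
print(fit(p,'house',.06,(.478,.068)))
c=p['color'].copy(); c[300:480,440:640]=cv2.resize(s['color'][290:360,170:260],(200,180))
cv2.imwrite('pics/v9.png',c[:,:,::-1])
E
python3 e.py
```

```text
t 17.68 pos [0.4781 0.0694 0.2979] F [ 0.3 -0.3 -0.4] w 84.8 gf 0.0 j7 -0.69
sq [(0.69, array([ 0.599, -0.216,  0.004])), (0.67, array([0.483, 0.064, 0.025]))]
house [(0.82, array([0.4786, 0.0712, 0.0291]))]
hex_block [(0.81, array([ 0.4533,  0.1756, -0.002 ])), (0.71, array([ 0.6654,  0.1061, -0.0048])), (0.64, array([ 0.5629,  0.1539, -0.0037]))]
{'conf': 0.78, 'centroid': array([479.9,  72.1]), 'rect': array([479.4,  70.9,  62. ,  30.8,  69.9]), 'hexyaw': np.float64(39.5), 'circ': array([478.9,  72.4,  64.4])}
```

View pics/v9.png

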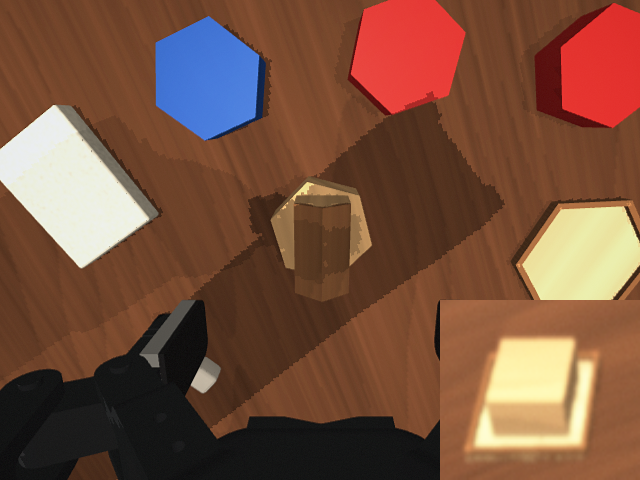

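The square block sits flat in its tray (inset). The house at (322,245) is aligned with the tool, on the plain hex. I grip the house across its walls.

Emit:
{"method": "move_arm", "body": {"plan": [0,0,0,0,0.001,0.04,0.075,0,0,0,0,0.001,0.08,0.065,0,0,0,0,0.001,0.091,0.06,0,0,0,0,0.001,0.091,0.05,0,0,0,0,0.001,0.091,0.025,0,0,0,0,0.001,0.091,0.02,0,0,0,0,0.001,0.091,0.02,0,0,0,0,0.001,0.091,0.02], "squeeze": 40}}

```text
clock: 18.98
position: [0.4805, 0.0674, 0.2083]
ee_rot: [0.819, 0.574, 0.001, 0.001]
ft_force: [-1.0, 0.5, 7.4]
grip_width: 0.365
grasp_force: 41.2
```

```bash
cat > e.py <<'E'
from h import *
st(); p=shot('wrist'); save(p,'w10.png'); go(.4262,.3035,.25,63.7)
E
python3 e.py
```

```text
t 18.98 pos [0.4805 0.0674 0.2083] F [-1.   0.5  7.4] w 31.2 gf 41.2 j7 -0.8
yaw 70.0 -> 63.7 turn [ 0.003 -0.001  0.11 ] shift [ 0.2033 -0.1316 -0.0419] rows>= 4.0
```

View pics/w10.png

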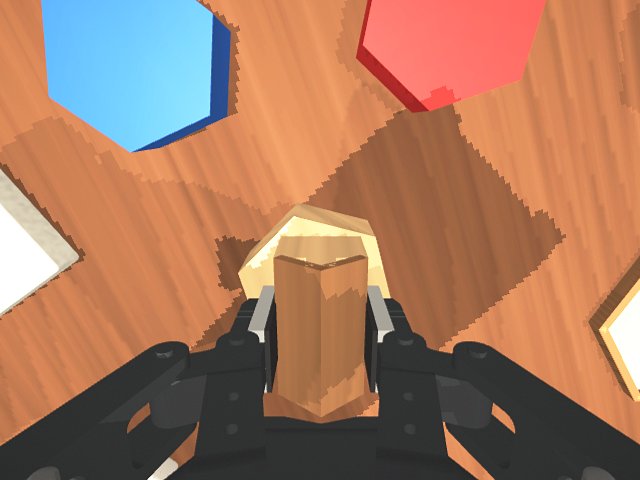

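The house is gripped across its walls at 31 mm. I lift it and carry it to the house tray.

Emit:
{"method": "move_arm", "body": {"plan": [0,0,0,0,0,-0.03,0.02,0,0,0,0,0,-0.07,0.02,0,0,0.03,0.035,-0.023,-0.075,0.02,0,0,0.05,0.08,-0.052,-0.075,0.02,0,0,0.08,0.125,-0.081,-0.075,0.02,0,0,0.11,0.17,-0.11,-0.06,0.02,0,0,0.11,0.203,-0.1315,-0.04,0.02,0,0,0.11,0.203,-0.1315,-0.028,0.02,0,0,0.11,0.203,-0.1315,-0.028,0.02]}}

```text
clock: 20.15
position: [0.4256, 0.3023, 0.2343]
ee_rot: [0.849, 0.528, -0.001, 0.0]
ft_force: [1.3, -0.6, -1.2]
grip_width: 0.369
grasp_force: 40.2
```

```bash
cat > e.py <<'E'
from h import *
st(); p=shot('wrist'); save(p,'w11.png')
print(fit(p,'house_tray',.008,(.426,.31)))
go(.4262,.3035,.1845,63.7)
t=np.radians(63.7); u=np.array([np.cos(t),np.sin(t)]); v=np.array([-u[1],u[0]])
for a,b in ((1,1),(1,-1),(-1,1),(-1,-1)): print(pix(p,(*(np.array([.4262,.3035])+a*.041*u+b*.03*v),.008)).round())
E
python3 e.py
```

```text
t 20.15 pos [0.4256 0.3023 0.2343] F [ 1.3 -0.6 -1.2] w 31.5 gf 40.2 j7 -1.42
{'conf': 0.81, 'centroid': array([437.4, 325. ]), 'rect': array([432.4, 316.1,  58.2,  60. ,  63.4]), 'hexyaw': np.float64(3.5), 'circ': array([432. , 316. ,  82.2])}
yaw 63.6 -> 63.7 turn [ 0.001  0.    -0.002] shift [ 0.0013 -0.0008  0.0508] rows>= 1.0
[263. 182.]
[383. 182.]
[269. 329.]
[377. 329.]
```

View pics/w11.png

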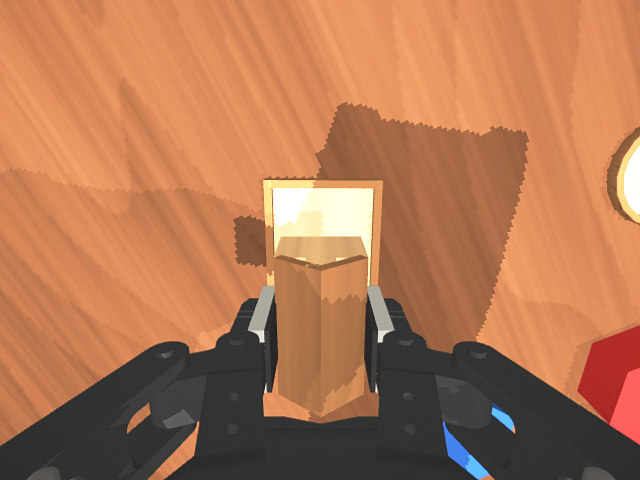

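The tray corners are at (264,180) and (383,180), as predicted. I lower the house.

Emit:
{"method": "move_arm", "body": {"plan": [0,0,0,0,-0.001,0.025,0.02,0,0,0,0,-0.001,0.044,0.02,0,0,0,0,-0.001,0.05,0.02,0,0,0,0,-0.001,0.0513,0.02,0,0,0,0,-0.001,0.0513,0.02]}}

```text
clock: 20.88
position: [0.4248, 0.3031, 0.1843]
ee_rot: [0.85, 0.527, -0.0, 0.001]
ft_force: [-4.4, -5.7, 11.1]
grip_width: 0.366
grasp_force: 41.6
```

```bash
python3 -c "
from h import *
st(); go(.477,.068,.30,70)"
```

```text
t 20.88 pos [0.4248 0.3031 0.1843] F [-4.4 -5.7 11.1] w 31.3 gf 41.6 j7 -1.48
yaw 63.7 -> 70.0 turn [ 0.001  0.002 -0.111] shift [-0.1877  0.1512 -0.1153] rows>= 5.0
```

Emit:
{"method": "move_arm", "body": {"plan": [0,0,0,0,0,0,0.045,0,0,0,0,0,0,0.05,0,0,0,0,0,0,0.05,0,0,0,0,0,-0.04,0.05,0,0,0,0,0,-0.09,0.06,0,0,-0.03,-0.04,0.032,-0.115,0.085,0,0,-0.06,-0.085,0.068,-0.115,0.085,0,0,-0.111,-0.13,0.105,-0.115,0.085,0,0,-0.111,-0.17,0.137,-0.115,0.085,0,0,-0.111,-0.188,0.151,-0.115,0.085,0,0,-0.111,-0.188,0.151,-0.115,0.085]}}

```text
clock: 22.25
position: [0.477, 0.0663, 0.2983]
ee_rot: [0.82, 0.573, -0.0, 0.0]
ft_force: [-0.8, 0.0, 0.4]
grip_width: 0.994
grasp_force: 0.0
```

```bash
cat > e.py <<'E'
from h import *
st()
s=shot('scene'); t=shot('top'); p=shot('wrist'); save(p,'w12.png')
print('house',[(round(d['conf'],2),w(s,d['position']).round(3)) for d in manip.tip_of(s,'house')[:2]])
print('hex',[(round(d['conf'],2),w(p,d['position']).round(4)) for d in manip.tip_of(p,'hex_block')[:4]])
print(fit(p,'hex_block',.028,(.476,.068)))
print(fit(t,'hex_tray',.008,(.645,-.018)))
c=p['color'].copy(); c[300:480,440:640]=cv2.resize(s['color'][160:232,375:455],(200,180))
cv2.imwrite('pics/v12.png',c[:,:,::-1])
E
python3 e.py
```

```text
t 22.25 pos [0.477  0.0663 0.2983] F [-0.8  0.   0.4] w 84.9 gf 0.0 j7 -0.7
house [(0.6, array([0.429, 0.303, 0.001])), (0.43, array([ 0.429, -0.24 ,  0.002]))]
hex [(0.96, array([0.558 , 0.1545, 0.0011])), (0.88, array([ 0.6684,  0.108 , -0.0041])), (0.83, array([ 0.482 ,  0.0717, -0.0016])), (0.6, array([ 0.4498,  0.1795, -0.0007]))]
{'conf': 0.57, 'centroid': array([480.1,  74. ]), 'rect': array([479.8,  74.2,  68.7,  57.6,  85.7]), 'hexyaw': np.float64(55.5), 'circ': array([480.6,  74.1,  68.7])}
{'conf': 0.59, 'centroid': array([645.9, -17.4]), 'rect': array([646.7, -17.7,  87.7,  98.8,  73.6]), 'hexyaw': np.float64(13.5), 'circ': array([646.6, -17.9,  99. ])}
```

View pics/v12.png

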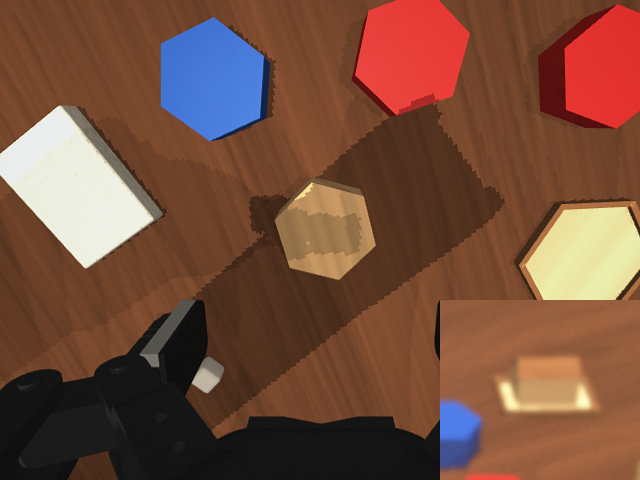

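The house is in its tray (inset). The plain hex is clear at (326,232), with a flat normal at about -4.5°. I grip it with tool yaw 85.5.

```bash
python3 -c "
from h import *
st(); go(.480,.0705,.18,85.5)
p=shot('wrist'); q=np.array([ray(p,*c,.028)[:2] for c in ((313,184),(362,193),(376,241),(340,279),(290,267),(276,220))]); print(q.mean(0),np.linalg.norm(q-q.mean(0),axis=1))"
```

```text
t 22.6 pos [0.4765 0.069  0.2984] F [0.2 0.2 1.2] w 84.8 gf 0.0 j7 -0.7
yaw 70.2 -> 85.5 turn [ 0.    -0.    -0.268] shift [0.0026 0.0028 0.1184] rows>= 2.0
[0.48044217 0.07276297] [0.03140269 0.03315672 0.03254267 0.03370749 0.03357202 0.03250779]
```

Emit:
{"method": "move_arm", "body": {"plan": [0,0,-0.15,0.004,0.0025,0.03,0.085,0,0,-0.268,0.004,0.0025,0.07,0.085,0,0,-0.268,0.004,0.0025,0.105,0.085,0,0,-0.268,0.004,0.0025,0.1184,0.085,0,0,-0.268,0.004,0.0025,0.1184,0.075,0,0,-0.268,0.004,0.0025,0.1184,0.05,0,0,-0.268,0.004,0.0025,0.1184,0.045,0,0,-0.268,0.004,0.0025,0.1184,0.045,0,0,-0.268,0.004,0.0025,0.1184,0.045], "squeeze": 45}}

```text
clock: 23.78
position: [0.4811, 0.0712, 0.1816]
ee_rot: [0.735, 0.678, 0.001, 0.001]
ft_force: [-1.6, 0.9, 6.9]
grip_width: 0.671
grasp_force: 48.7
```

```bash
cat > e.py <<'E'
from h import *
st(); p=shot('wrist'); save(p,'w13.png'); go(.6465,-.0178,.235,103.5)
E
python3 e.py
```

```text
t 23.77 pos [0.4811 0.0712 0.1816] F [-1.6  0.9  6.9] w 57.3 gf 48.7 j7 -0.59
yaw 85.4 -> 103.5 turn [ 0.003  0.    -0.316] shift [-0.0755  0.1721 -0.0529] rows>= 4.0
```

View pics/w13.png

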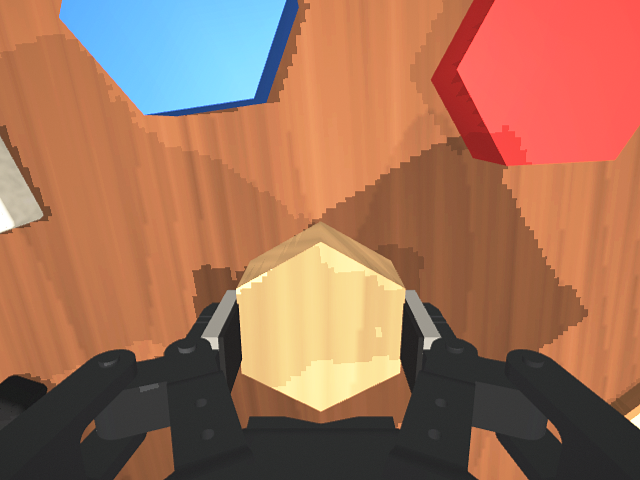

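The hex is held squarely flat to flat, at 57 mm and centred at (321,326). I carry it to the hex tray.

Emit:
{"method": "move_arm", "body": {"plan": [0,0,0,0,0,-0.03,0.045,0,0,-0.05,0,0,-0.065,0.045,0,0,-0.15,-0.02,0.045,-0.065,0.045,0,0,-0.25,-0.042,0.095,-0.065,0.045,0,0,-0.316,-0.063,0.145,-0.06,0.045,0,0,-0.316,-0.0755,0.172,-0.053,0.045,0,0,-0.316,-0.0755,0.172,-0.053,0.045,0,0,-0.316,-0.0755,0.172,-0.053,0.045]}}

```text
clock: 24.82
position: [0.6455, -0.0174, 0.2336]
ee_rot: [0.619, 0.786, 0.0, -0.0]
ft_force: [-0.3, 0.7, -1.1]
grip_width: 0.672
grasp_force: 48.5
```

```bash
cat > e.py <<'E'
from h import *
st(); p=shot('wrist')
go(.6465,-.0178,.1855,103.5)
I=p['color'].copy()
for k in range(6):
    t=np.radians(13.5+30+60*k); q=pix(p,(.6465+.0497*np.cos(t),-.0178+.0497*np.sin(t),.008)); print(q.round()); cv2.circle(I,tuple(int(v) for v in q),4,(255,0,255),1)
cv2.imwrite('pics/w14.png',I[:,:,::-1])
E
python3 e.py
```

```text
t 24.82 pos [ 0.6455 -0.0174  0.2336] F [-0.3  0.7 -1.1] w 57.4 gf 48.5 j7 -0.1
yaw 103.6 -> 103.5 turn [ 0.    -0.     0.001] shift [-0.0009  0.001   0.0482] rows>= 1.0
[408. 220.]
[324. 171.]
[239. 220.]
[245. 308.]
[323. 348.]
[402. 308.]
```

View pics/w14.png

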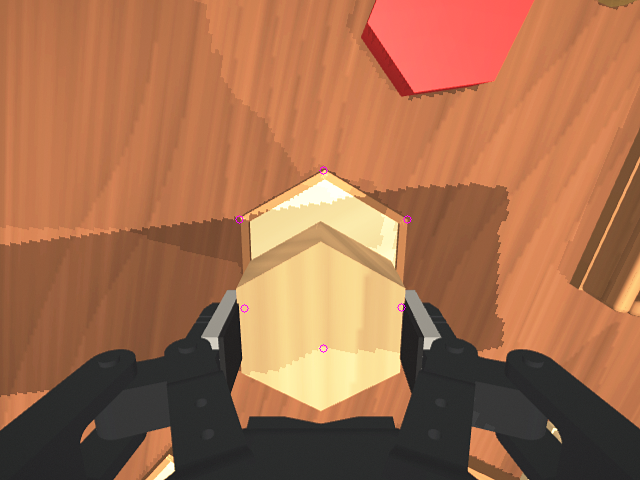

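The predicted tray corners (239,220), (324,171) and (408,220) match the picture. I lower the hex.

Emit:
{"method": "move_arm", "body": {"plan": [0,0,0,-0.001,0.001,0.025,0.045,0,0,0,-0.001,0.001,0.042,0.045,0,0,0,-0.001,0.001,0.0475,0.045,0,0,0,-0.001,0.001,0.049,0.045,0,0,0,-0.001,0.001,0.049,0.045]}}

```text
clock: 25.5
position: [0.6467, -0.0183, 0.1857]
ee_rot: [0.619, 0.786, -0.0, 0.0]
ft_force: [-8.0, -0.9, 12.0]
grip_width: 0.667
grasp_force: 50.0
```

Emit:
{"method": "move_arm", "body": {"plan": [0,0,0,0,0,0,0.065,0,0,0,0,0,0,0.075,0,0,0,0,0,0,0.075,0,0,0,0,0,-0.04,0.075,0,0,0,0,0,-0.09,0.08,0,0,0,0,0,-0.15,0.085,0,0,0,-0.03,-0.05,-0.2,0.085,0,0,0,-0.06,-0.1,-0.2,0.085,0,0,0,-0.06,-0.15,-0.2,0.085,0,0,0,-0.06,-0.15,-0.2,0.085,0,0,0,-0.06,-0.15,-0.2,0.085,0,0,0,-0.06,-0.15,-0.2,0.085]}}

```text
clock: 27.0
position: [0.5161, -0.1114, 0.3841]
ee_rot: [0.618, 0.786, 0.001, -0.0]
ft_force: [0.6, 0.7, 0.7]
grip_width: 0.994
grasp_force: 0.0
```

```bash
cat > e.py <<'E'
from h import *
st(); s=shot('scene'); t=shot('top')
print(np.abs(manip.get_obs()['joint_velocities']).max().round(3))
for n in N[:5]: print(n,[(round(d['conf'],2),w(s,d['position']).round(3)) for d in manip.tip_of(s,n)[:4]])
c=np.vstack([cv2.resize(s['color'][180:380,150:500],(700,400)),cv2.resize(t['color'][150:320,150:470],(700,200))])
cv2.imwrite('pics/v15.png',c[:,:,::-1])
E
python3 e.py
```

```text
t 27.0 pos [ 0.5161 -0.1114  0.3841] F [0.6 0.7 0.7] w 84.9 gf 0.0 j7 0.24
0.007
hex_block [(0.93, array([ 0.669,  0.104, -0.001])), (0.58, array([ 0.651, -0.021,  0.004])), (0.57, array([ 0.562,  0.154, -0.002])), (0.56, array([0.453, 0.176, 0.001]))]
square_block [(0.83, array([ 0.604, -0.217,  0.002])), (0.33, array([ 0.647, -0.017,  0.003]))]
disc [(0.83, array([ 0.427, -0.241,  0.003])), (0.44, array([ 0.645, -0.02 ,  0.002]))]
house [(0.65, array([0.426, 0.303, 0.001]))]
pawn [(0.57, array([0.604, 0.26 , 0.006]))]
```

View pics/v15.png

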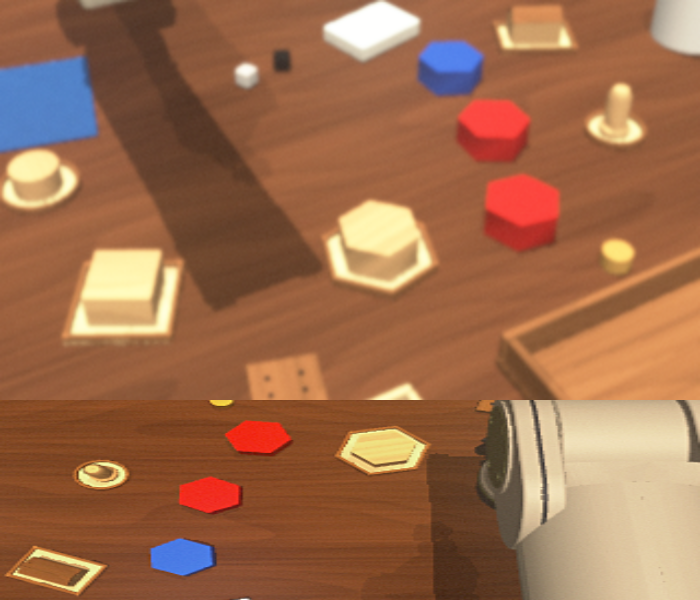

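All five pieces stand upright and flat in their own trays: disc (35,178), square (122,290), hex (378,240), pawn (618,112) and house (537,25). The look-alikes were not touched, and the arm is clear and still.

```bash
python3 -c "
from workcell import manip
print(manip.hand_in())"
```

```text
the job is handed in; nothing more can be done
None
```

I took both stacks down from the top and set all five pieces upright, flat in their own trays; the job was handed in at about 27 s, and no verdict came back.

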